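# Set the large tasting dispenser to its wide spout

## Task

On the cheese tasting counter, turn the cap of the large steel dispenser so that the window in the cap lines up with the dispenser's wide spout. Leave the cap of the small dispenser as it is, and let go when done.

Things in the scene. Friction and masses are not known exactly. Their poses are not given: they have to be found in the camera images.
- large_cap (a joint): Angle of the large dispenser's cap about its upright axis, rad: 0 with the middle of its window at the wide spout, growing anticlockwise from above; starts at 0.7 to 1.35. Light even friction (0.1 N m), no detents, stays where left, cannot lift off. The cap is a white disc 112 mm across, 7 mm thick, top 118 mm above the counter; window: a 60 degree sector 27 to 50 mm from the axis.
- large_cap_grip (a point): Grip point of the large cap: on its axis, inside the upright bar grip that crosses the cap, 144 mm above the counter, 26 mm above the disc. The bar is white plastic, 16 mm thick, 48 mm long, 38 mm tall (top 156 mm above the counter). x points level along the bar, towards the window; y across the bar; z up. Turns with the cap.
- large_wide_spout (a point): Tip of the wide spout of the large dispenser, 81 mm from its axis, 106 mm above the counter; x points level outward, z up. The dispenser is a steel drum, 116 mm across, 110 mm tall, bolted to the counter, with three open spouts at its rim 120 degrees apart, standing 23 mm out: one 36 mm wide, two 12 mm wide.
- small_cap_window (a point): Middle of the window in the small dispenser's cap, not to be turned: 29 mm from that cap's axis, 80 mm above the counter; x points from the axis out through the window, z up. The small dispenser is built like the large one, 84 mm across, 72 mm tall, bolted down; its cap's bar is 36 mm long, its top 118 mm above the counter.
Not all that is in view belongs to the job. Leave any green or yellow look-alike of the part that bears large_cap alone.

How it is judged:
By the outcome, as a careful person would: the job done as asked, in the order asked, and still so for the second after the job is handed in, with the robot touching nothing.
It also fails if it takes over 29 s, if anything falls off the work surface, if the arm or the gripper's body presses on something with over 40 N, if the wrist force passes 120 N, or if a joint passes its speed limit or range.

## Robot

A 6-joint arm with a two-finger parallel gripper is mounted at the origin on the work surface. World frame = base frame: x ahead of the robot, y to its left, z up, the work surface at z = 0. Lengths are in m, angles in rad, forces in N, time in s.
With the tool pointing down it reaches from about 0.325 to 0.75 m from the base axis. Payload 7.6 kg.
Tool frame: the origin (TCP) lies between the finger pads; the fingertips stand 17 mm ahead of it and the grasp point (between the pads) lies 2 mm behind it; x points along the fingers, y is the direction in which the jaws open and shut, and the axes are right-handed (so a half turn about x gives the same grasp; the last joint's range is limited). The gripper opens to 85 mm and grips with 20 to 120 N. Pads are 22 mm wide; open, the fingers measure 114 mm over their backs; the gripper's body (76 mm by 85 mm) begins 54 mm behind the grasp point. The pads swing forward as they close: fully open they stand 13 mm farther back than shut.
Start: joints at [-1.185, 0.052, 1.401, -0, 1.689, -0.07], TCP at [0.231, -0.471, 0.248] pointing down, gripper open.
Joint ranges: [-2.9, 2.9], [-0.91, 2.17], [0.12, 2.37], [-1.06, 4.2], [0.26, 2.73], [-2.93, 2.93]. Speed limits (rad/s): [2.57, 2.57, 3.01, 3.14, 3.14, 3.14].

## Interface

Orientations are given as a rotation vector (axis times angle).
In Python, from rig import state, camera, camera_model, job_done, look_for, cut_out, spot_point gives the robot as it stands. The module is installed in compiled form; this text tells all that it offers.
- The arm moves only by the shell command python3 -m inch 'ROWS' [OPENING]. ROWS is JSON, one flat list of numbers, 4 for each row, row after row: the shift along the tool's x, y, z in m, then the turn about the tool's x in rad. In form: [x, y, z, yaw, x, y, z, yaw, ...]. A call has 1 to 20 rows; each row is the pose to reach, as a shift and turn from the pose commanded when the call began, along the tool's axes at that moment; what a row does not reach only later rows make up. A row lasts 1/10 s, in which the tool goes at most 50 mm and 8.59 degrees, less where a joint would pass 70% of its speed; a pose out of reach is approached as far as the arm can. A call with a gripper value outside its range is refused whole. OPENING is the closure, from -1 (fully open) to 1 (shut), set as the call begins (- or left out, the last holds). The fingers move at their own pace and stop on an object; the grip force is fixed at half the most. Time passes only in rows, so rows that repeat a pose let the fingers close. It gives the time, the measured TCP pose, the force and the opening at its end, in the units of the state.
- state(): the state, without advancing time (a new reading comes with each control period).
- camera(name): name is "scene" or "side" or "wrist"; returns the picture (480x640x3 uint8, red, green, blue); there is no depth.
- camera_model(name): a dict with "camera_matrix" (3x3 intrinsics, pixels), "camera_from_world" (4x4, takes a point from world to camera coordinates). Camera axes: x right, y down, z forward; pixel columns grow to the right and rows downward; lengths in m; the calibration is good to about 2 mm. A picture is of the moment at which its call begins: read the wrist's pose just before it. camera_model takes no time and is no camera call; for the wrist camera it gives the pose at the moment of the call.
- job_done(): hands the job in, once; it reports no verdict.
Trained networks look in the newest picture that a camera, given by its name, has taken for a name from the list of things; names that differ only in an ending like _2 or _b are one class to them, and where a whole thing is asked for, a point or a joint stands for the part that bears it (a point fixed in the world has none). Each returns a list of dicts, best first, with "p" (0 to 1); they miss things now and then, are a little off and sometimes report something else, mostly with a low value. They report only what shows in the picture. A call takes as long as a camera call. They do not tell look-alikes from the thing itself.
- look_for(camera, thing): "box" ([left, top, right, bottom] as shares, 0 to 1, of the picture: columns of its width, rows of its height, round what is visible of it).
- cut_out(camera, thing): "pixels" (480x640 bool, what is visible of it) and "box" ([left, top, right, bottom] as shares, 0 to 1, of the picture: columns of its width, rows of its height, round what is visible of it).
- spot_point(camera, thing): "location" ([row, column] as shares, 0 to 1, of the picture: columns of its width, rows of its height: a listed point, or the origin of a listed thing).
The state is a dict: "time_s": time; "joint_positions": joint angles; "joint_velocities": joint speeds; "effort": joint torques, N m; "ee_pos": TCP position; "tcp_rot": TCP orientation; "ft_force": force on the tool from outside, world axes, zero at the start; "ft_torque": the same for the moment, N m; "gripper_width": finger opening in m.
Only numpy, scipy, OpenCV 4.12 (cv2) and the standard library are available. Lean on these libraries where they do the work, as an engineer would, in place of code of your own. Each camera call takes 0.05 s, during which the arm holds its last target.

## Working session

There is one attempt and no reset: what is moved stays moved. The work goes in short steps, Python scripts to look and compute and a shell command to move; the robot and the scene stay as the last step left them, time stands still between calls to the robot, and variables do not carry over. Pictures are saved under pics/ and viewed, and the job is handed in when it is done.

```bash
mkdir -p pics; python3 - <<'E'
from rig import *
import cv2,json
s=state();print(s)
for c in("scene","side","wrist"):
    im=camera(c);cv2.imwrite(f"pics/a_{c}.png",im[:,:,::-1]);m=camera_model(c);print(c,m)
    for t in("large_cap","large_cap_grip","large_wide_spout","small_cap_window"):
        try:print(t,[(round(d['p'],2),[round(float(d['location'][1])*640),round(float(d['location'][0])*480)]) for d in spot_point(c,t)][:4])
        except Exception as e:print(t,e)
print(state()['time_s'])
E
```

```text
{'time_s': 0.0, 'joint_positions': array([-1.18527699e+00,  5.28477920e-02,  1.40167320e+00, -1.31202896e-05,
        1.68857170e+00, -7.02987080e-02]), 'joint_velocities': array([ 0.00109475,  0.00029311,  0.0009498 , -0.00045514,  0.00028882,
       -0.00105668]), 'effort': array([-1.69193845e-03, -3.81677127e+01, -3.60190272e+01, -2.18323053e-04,
        6.20030638e-03,  3.87951991e-07]), 'ee_pos': array([ 0.23102731, -0.47115705,  0.24749264]), 'tcp_rot': array([ 1.96855339,  0.45813556, -1.96905525]), 'ft_force': array([-0.17092759, -0.30103095, -0.30290429]), 'ft_torque': array([ 0.01184617, -0.03041694,  0.02221797]), 'gripper_width': 0.08540879560368914}
scene {'camera_matrix': array([[614.96915443,   0.        , 317.88836064],
       [  0.        , 614.96915443, 237.75123933],
       [  0.        ,   0.        ,   1.        ]]), 'camera_from_world': array([[ 0.72462775,  0.68896293,  0.01564304, -0.38785915],
       [ 0.50933022, -0.52012949, -0.6856005 , -0.21899337],
       [-0.46421692,  0.50477262, -0.7278099 ,  1.66545903],
       [ 0.        ,  0.        ,  0.        ,
[... 1021 characters left out ...]
ndow [(0.84, [322, 317])]
wrist {'camera_matrix': array([[362.04493563,   0.        , 321.64657939],
       [  0.        , 362.04493563, 232.42619176],
       [  0.        ,   0.        ,   1.        ]]), 'camera_from_world': array([[ 4.40105626e-01, -8.97945974e-01,  2.56968608e-04,
        -5.25208614e-01],
       [-8.58791202e-01, -4.20831281e-01,  2.92196344e-01,
        -3.68947122e-02],
       [-2.62268390e-01, -1.28817937e-01, -9.56358317e-01,
         3.79903072e-01],
       [ 0.00000000e+00,  0.00000000e+00,  0.00000000e+00,
         1.00000000e+00]])}
large_cap it knows: large_cap_grip, large_wide_spout, small_cap_window
large_cap_grip []
large_wide_spout []
small_cap_window []
0.6
```

View pics/a_scene.png

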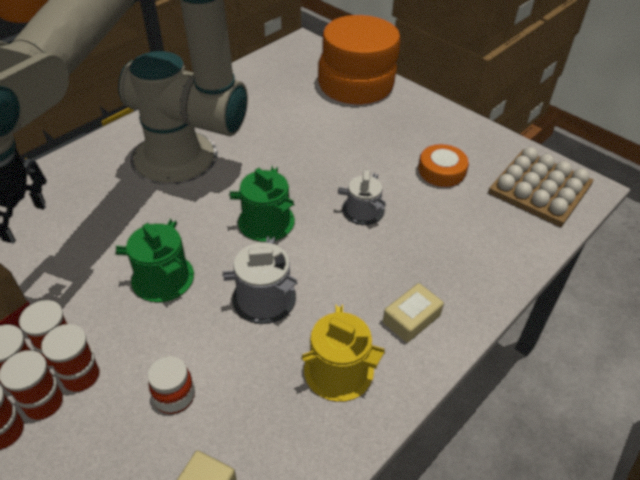

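View pics/a_side.png

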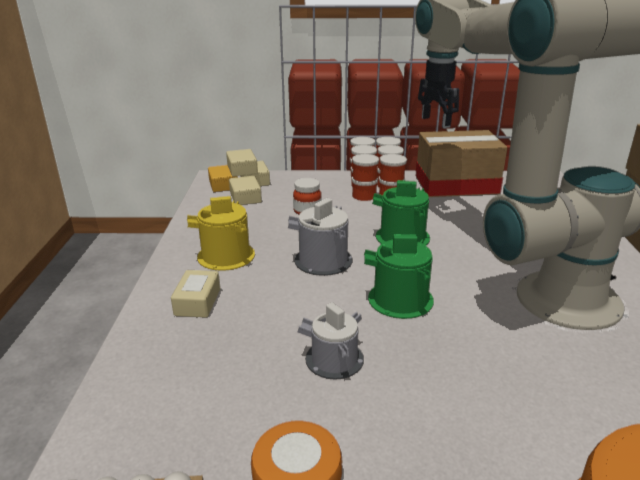

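```bash
python3 - <<'E'
import cv2
a=cv2.imread('pics/a_scene.png')[140:400,110:430];cv2.imwrite('pics/b_scene.png',cv2.resize(a,None,fx=2.3,fy=2.3,interpolation=cv2.INTER_CUBIC))
a=cv2.imread('pics/a_side.png')[150:360,160:470];cv2.imwrite('pics/b_side.png',cv2.resize(a,None,fx=2.5,fy=2.5,interpolation=cv2.INTER_CUBIC))
E
```

```text
(no output)
```

View pics/b_scene.png

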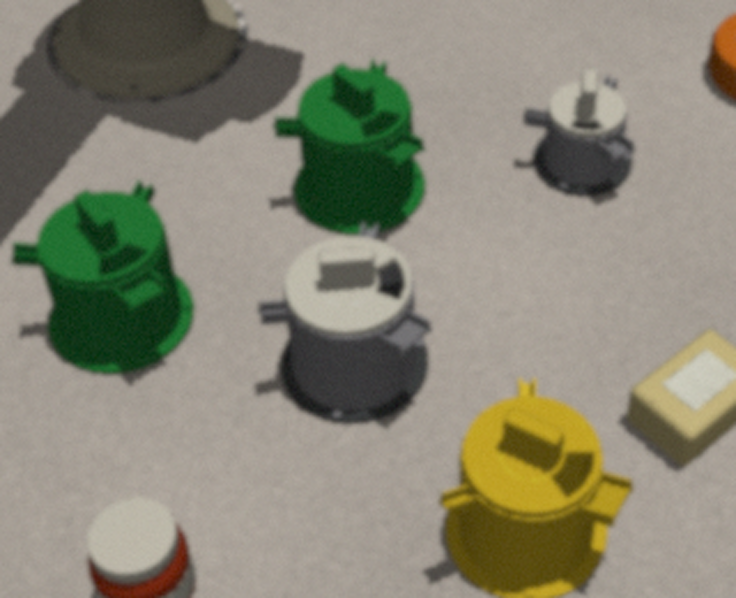

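View pics/b_side.png

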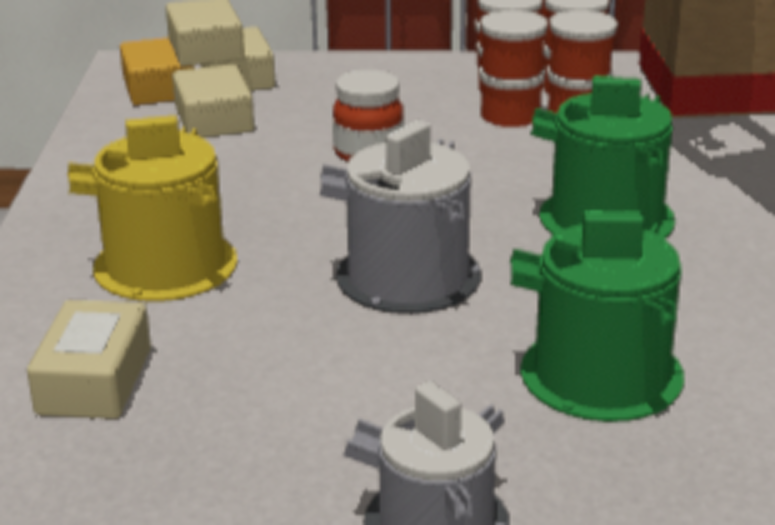

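The scene and side pictures show these candidates for the cap:
- Steel drum with white cap: scene (262,262), side (322,215).
- Green look-alikes: scene (262,185) and (155,240).
- Yellow look-alike: scene (343,330).
- Small steel dispenser: scene (365,187), side (335,320).

The large steel one with the white cap at (262,262) is the one meant. Its window points right in the scene crop, and its wide spout is at (289,284).

```bash
cat > h.py <<'E'
import numpy as np,cv2
from rig import *
from scipy.spatial.transform import Rotation as R
def onplane(m,uv,z):
    K=m['camera_matrix'];T=m['camera_from_world'];Rm=T[:3,:3];t=T[:3,3]
    c=-Rm.T@t;d=Rm.T@np.linalg.solve(K,[uv[0],uv[1],1]);return c+d*(z-c[2])/d[2]
def proj(m,p):
    q=m['camera_from_world'][:3,:3]@np.asarray(p)+m['camera_from_world'][:3,3];q=m['camera_matrix']@q;return q[:2]/q[2]
E
python3 - <<'E'
from h import *
ms,md=camera_model('scene'),camera_model('side')
print('grip',onplane(ms,(259,256),.144),onplane(md,(321,206),.144))
print('spout',onplane(ms,(291,286),.106),onplane(md,(289,223),.106))
s=state();print(s['ee_pos']);print(R.from_rotvec(s['tcp_rot']).as_matrix().round(3))
T=camera_model('wrist')['camera_from_world'];print('cam',-T[:3,:3].T@T[:3,3])
E
```

```text
grip [ 0.526606   -0.16550038  0.144     ] [ 0.53354096 -0.16276994  0.144     ]
spout [ 0.60500786 -0.15381919  0.106     ] [ 0.60713474 -0.15133201  0.106     ]
[ 0.23110844 -0.47140781  0.24832371]
[[ 0.     0.44  -0.898]
 [-0.    -0.898 -0.44 ]
 [-1.     0.     0.   ]]
cam [ 0.29910032 -0.43820074  0.37431027]
```

```bash
python3 -m inch '[-0.005,-0.018,-0.043,0,-0.01,-0.036,-0.087,0,-0.015,-0.054,-0.13,0,-0.02,-0.072,-0.174,0,-0.025,-0.09,-0.217,0,-0.03,-0.107,-0.26,0,-0.03,-0.125,-0.304,0,-0.03,-0.143,-0.347,0,-0.03,-0.143,-0.347,0,-0.03,-0.143,-0.347,0]' -1
python3 - <<'E'
from h import *
s=state();m=camera_model('wrist');im=camera('wrist');cv2.imwrite('pics/c_wrist.png',im[:,:,::-1]);np.save('m1.npy',m,allow_pickle=True)
print(s['ee_pos'],s['time_s'],s['joint_positions'])
for t in("large_cap_grip","large_wide_spout"):print(t,[(round(d['p'],2),[round(float(d['location'][1])*640,1),round(float(d['location'][0])*480,1)],onplane(m,(d['location'][1]*640,d['location'][0]*480),.144 if 'grip' in t else .106).round(4)) for d in spot_point('wrist',t)][:4])
E
```

```text
time_s: 1.6
ee_pos: [0.4801, -0.1896, 0.2781]
tcp_rot: [1.966, 0.458, -1.967]
ft_force: [0.6, -0.5, 0.2]
gripper_width: 0.0854
[ 0.48007318 -0.18957409  0.27810607] 1.6 [-4.47423385e-01  2.19952967e-02  1.37286978e+00 -4.34237745e-04
  1.74713445e+00  6.65325377e-01]
large_cap_grip [(0.94, [336.8, 418.6], array([ 0.3269, -0.2803,  0.144 ])), (0.63, [22.7, 254.4], array([0.3598, 0.006 , 0.144 ])), (0.62, [315.7, 147.9], array([ 0.5304, -0.1603,  0.144 ]))]
large_wide_spout [(0.85, [357.8, 45.1], array([ 0.6087, -0.1564,  0.106 ])), (0.73, [88.7, 153.7], array([0.4428, 0.0014, 0.106 ])), (0.7, [383.2, 330.8], array([ 0.4051, -0.2912,  0.106 ]))]
```

View pics/c_wrist.png

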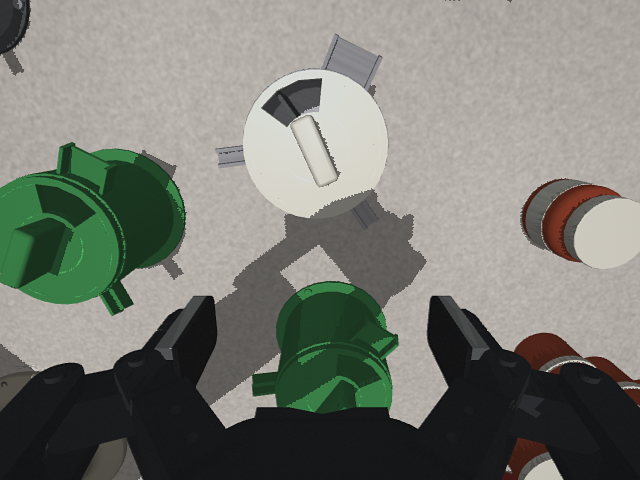

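The wrist picture shows the white cap centred near (316,143), with its bar from about (300,118) to (328,185). The window is at (296,100) and the wide spout at (357,58), with its outer edge from (335,35) to (382,57).

```bash
cat > fit.py <<'E'
from h import *
def fit(im,m,c0):
    hsv=cv2.cvtColor(im,cv2.COLOR_RGB2HSV);cen=None
    # radial edge search at z=.118 about c0
    g=cv2.GaussianBlur(im,(3,3),0).astype(float)
    c=np.array(c0[:2],float)
    for it in range(6):
        P=[]
        for a in np.linspace(0,2*np.pi,180,endpoint=False):
            rs=np.arange(.050,.062,.0003)
            v=[]
            for r in rs:
                u=proj(m,[c[0]+r*np.cos(a),c[1]+r*np.sin(a),.118]);v.append(cv2.getRectSubPix(g.astype(np.float32),(1,1),(float(u[0]),float(u[1])))[0,0].sum())
            v=np.array(v);dv=v[8:]-v[:-8];k=dv.argmin()
            if dv[k]<-60:P.append(c+rs[k+4]*np.array([np.cos(a),np.sin(a)]))
        P=np.array(P)
        from scipy.optimize import least_squares
        s=least_squares(lambda q:np.hypot(*(P-q[:2]).T)-q[2],[*c,.056],loss='soft_l1',f_scale=.0005)
        c=s.x[:2]
    return c,s.x[2],len(P)
def polar(im,m,c,z):
    A=np.deg2rad(np.arange(-180,180,.5));rs=np.arange(0,.095,.0005)
    mp=np.array([[proj(m,[c[0]+r*np.cos(a),c[1]+r*np.sin(a),z]) for a in A] for r in rs],np.float32)
    return cv2.remap(im,mp[...,0],mp[...,1],cv2.INTER_LINEAR)
def top(im,m,c,z,th0=0):
    # rectified top view, 0.3mm/px... x right, y up
    n=np.arange(-.1,.1,.00035)
    mp=np.array([[proj(m,[c[0]+x,c[1]-y,z]) for x in n] for y in n],np.float32)
    return cv2.remap(im,mp[...,0],mp[...,1],cv2.INTER_LINEAR)
E
python3 - <<'E'
from fit import *
im=cv2.imread('pics/c_wrist.png')[:,:,::-1].copy();m=np.load('m1.npy',allow_pickle=True).item()
c,r,n=fit(im,m,(.53,-.162));print(c,r,n)
p=polar(im,m,c,.118)
# window: profile at r 32..47, dark
g=p.astype(float).sum(2)
w=g[74:94].mean(0);A=np.arange(-180,180,.5)
d=w<300
print('window',[A[i] for i in np.where(np.diff(d.astype(int)))[0]])
for k in ((335,35),(382,57),(358,45)):
    q=onplane(m,k,.110)[:2]-c;print(k,np.hypot(*q),np.degrees(np.arctan2(q[1],q[0])))
t=top(im,m,c,.118);cv2.imwrite('pics/d118.png',t[:,:,::-1])
t=top(im,m,c,.156);t2=top(im,m,c,.107);cv2.imwrite('pics/d156.png',t[150:420,150:420,::-1]);cv2.imwrite('pics/d107.png',t2[:,:,::-1])
E
```

```text
[ 0.52837984 -0.16029242] 0.05566050559602688 166
window [np.float64(20.5), np.float64(79.5)]
(335, 35) 0.08110119359286298 15.702551130349772
(382, 57) 0.08197439445027399 -11.130396173454283
(358, 45) 0.07976051581085006 2.7695105658470287
```

View pics/d118.png

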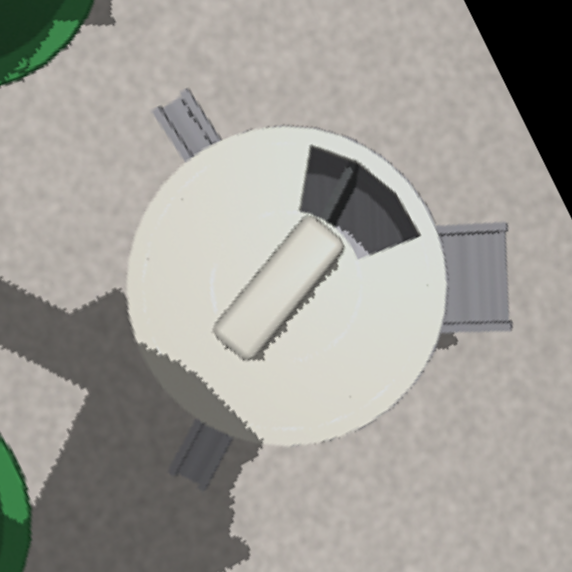

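View pics/d107.png

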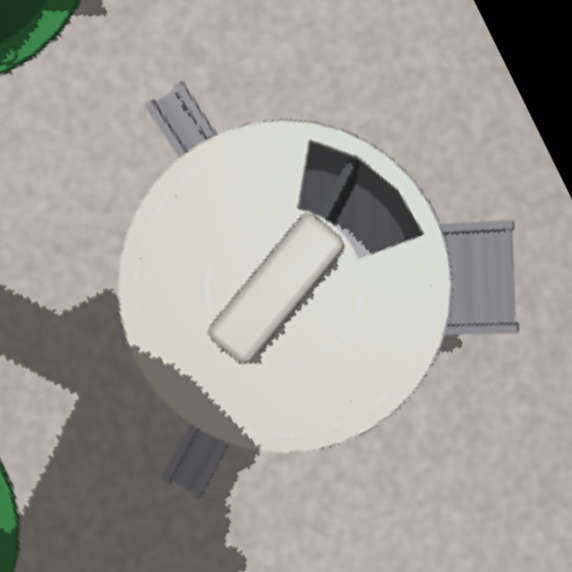

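View pics/d156.png

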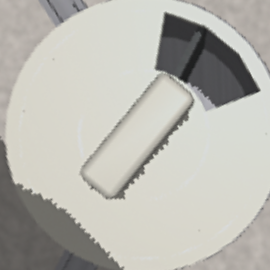

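Window spans 20.5 to 79.5°, so its middle is at 50°. The wide spout is at about 2.3°, so the cap must turn about -47.7°, and the bar is at 50°. All of this agrees with the sizes given (measured radius 55.7 mm against 56 mm). I'll move above the bar and align the jaws across it.

```bash
python3 -m inch '[0.015,-0.001,-0.012,-0.1,0.03,-0.002,-0.024,-0.21,0.045,-0.003,-0.036,-0.32,0.06,-0.004,-0.048,-0.417,0.073,-0.005,-0.056,-0.417,0.073,-0.005,-0.056,-0.417,0.073,-0.005,-0.056,-0.417]' -1
python3 - <<'E'
from fit import *
s=state();m=camera_model('wrist');im=camera('wrist');cv2.imwrite('pics/e_wrist.png',im[:,:,::-1]);np.save('m2.npy',m,allow_pickle=True)
M=R.from_rotvec(s['tcp_rot']).as_matrix()
print(s['ee_pos'],np.degrees(np.arctan2(M[1,1],M[0,1])),s['ft_force'],s['joint_positions'])
c,r,n=fit(im,m,(.5284,-.1603));print(c,r,n)
d=np.array([*c,s['ee_pos'][2]])-s['ee_pos'];print('shift tool',M.T@d)
p=polar(im,m,c,.118).astype(float).sum(2);w=p[74:94].mean(0);A=np.arange(-180,180,.5);b=w<300
print([A[i] for i in np.where(np.diff(b.astype(int)))[0]])
cv2.imwrite('pics/e118.png',top(im,m,c,.118)[:,:,::-1])
cv2.imwrite('pics/e156.png',top(im,m,c,.156)[:,:,::-1])
E
```

```text
time_s: 2.45
ee_pos: [0.5275, -0.1617, 0.2056]
tcp_rot: [1.704, 0.792, -1.704]
ft_force: [-0.2, 0.3, 0.5]
gripper_width: 0.0854
[ 0.52750974 -0.16174853  0.20560364] -40.14412204591564 [-0.23865098  0.2758016   0.52080007] [-3.64325134e-01  1.43665365e-01  1.38790820e+00 -2.67706360e-04
  1.61001687e+00  3.36311486e-01]
[ 0.52875135 -0.15974439] 0.05604535034606103 116
shift tool [-6.18279452e-07 -3.42969107e-04 -2.33249841e-03]
[np.float64(-144.5), np.float64(-141.0), np.float64(-119.5), np.float64(-115.5), np.float64(20.0), np.float64(26.0), np.float64(52.0), np.float64(62.5), np.float64(66.0), np.float64(80.0)]
```

View pics/e_wrist.png

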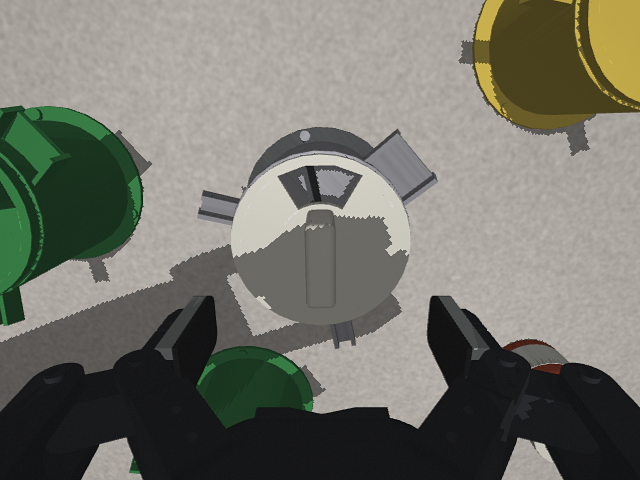

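View pics/e156.png

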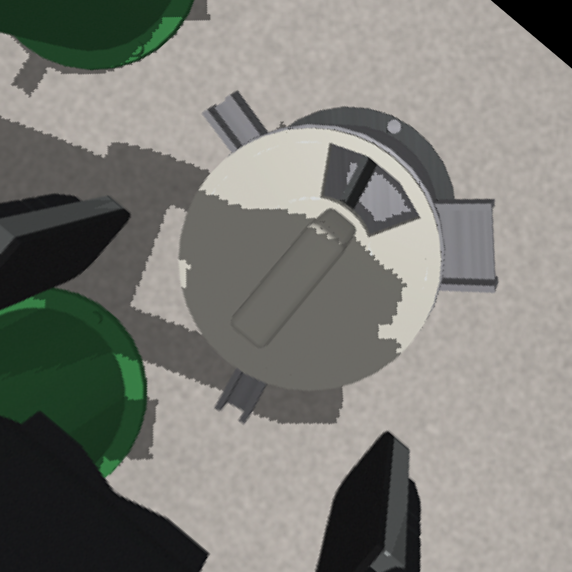

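The wrist picture shows the bar at (320,215)-(320,305), upright and midway between the open jaws. The window is again at 20 to 80°. I'll descend and grip.

```bash
python3 -m inch '[0.012,0,-0.002,0,0.026,0,-0.002,0,0.04,0,-0.002,0,0.052,0,-0.002,0,0.06,0,-0.002,0,0.06,0,-0.002,0]' -1
python3 -m inch '[0,0,0,0,0,0,0,0,0,0,0,0,0,0,0,0,0,0,0,0,0,0,0,0,0,0,0,0,0,0,0,0]' 1
python3 - <<'E'
from h import *
s=state();print(s['ft_force'],s['ft_torque'],s['gripper_width'],s['ee_pos'],s['joint_positions'])
im=camera('wrist');cv2.imwrite('pics/f_wrist.png',im[:,:,::-1])
E
```

```text
time_s: 3.1
ee_pos: [0.5284, -0.1594, 0.1435]
tcp_rot: [1.701, 0.796, -1.705]
ft_force: [0.8, 0.5, 0.4]
gripper_width: 0.0855
time_s: 3.9
ee_pos: [0.5288, -0.1592, 0.1458]
tcp_rot: [1.702, 0.795, -1.703]
ft_force: [-4.4, 2.6, 4.0]
gripper_width: 0.0149
[-4.44248235  2.5589104   4.00370493] [0.3874251  0.64642835 0.0390261 ] 0.014893440435675758 [ 0.52876152 -0.1591556   0.1458414 ] [-3.59429645e-01  1.84420286e-01  1.46341811e+00  3.87008687e-04
  1.49485969e+00  3.38244342e-01]
```

View pics/f_wrist.png

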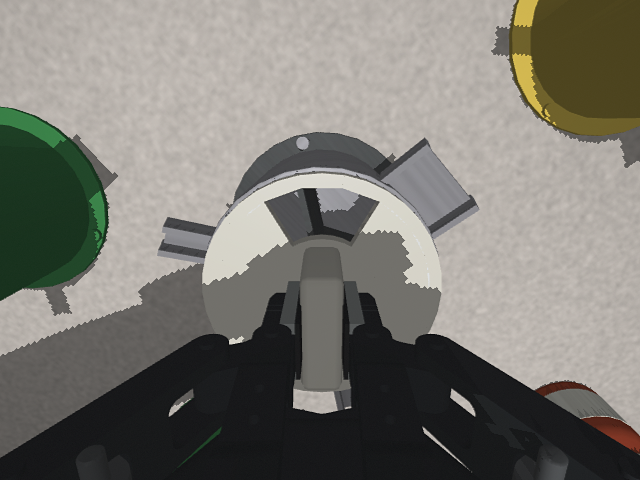

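The bar is held between the pads at (322,330) with a 15 mm opening and about 5 N of side force. Now I'll turn clockwise by 0.83 rad.

```bash
python3 -m inch '[0,0,0,0.05,0,0,0,0.14,0,0,0,0.24,0,0,0,0.34,0,0,0,0.44,0,0,0,0.54,0,0,0,0.64,0,0,0,0.73,0,0,0,0.79,0,0,0,0.83,0,0,0,0.83,0,0,0,0.83,0,0,0,0.83]'
python3 - <<'E'
from fit import *
s=state();m=camera_model('wrist');im=camera('wrist');cv2.imwrite('pics/g_wrist.png',im[:,:,::-1])
M=R.from_rotvec(s['tcp_rot']).as_matrix();print(np.degrees(np.arctan2(M[1,1],M[0,1])),s['ft_torque'])
c=np.array((.5287,-.1600))
c,r,n=fit(im,m,c);print(c,r,n)
p=polar(im,m,c,.118);cv2.imwrite('pics/gpol.png',p[:,::1,::-1])
cv2.imwrite('pics/g118.png',top(im,m,c,.118)[:,:,::-1])
E
```

```text
time_s: 5.25
ee_pos: [0.5294, -0.1605, 0.1459]
tcp_rot: [2.2, 0.045, -2.197]
ft_force: [0.4, -5.5, 0.9]
gripper_width: 0.0149
-87.52000352704914 [-0.88207256 -0.1093625  -0.05909479]
[ 0.52828807 -0.16042135] 0.055839877414266055 122
```

View pics/g118.png

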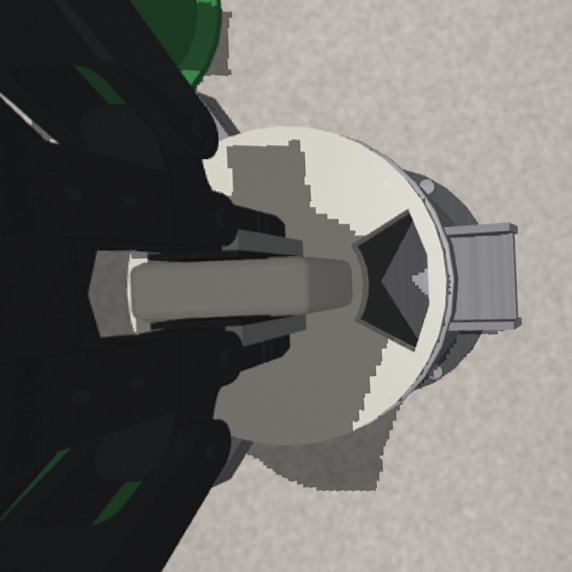

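Still gripped, the window corners are at about 30.8° and -26.6° (middle about 2°), and the spout is at about 2.4°. I'll release, rise and re-measure from a clear view.

```bash
python3 -m inch '[0,0,0,0,0,0,0,0,0,0,0,0,0,0,0,0,0,0,0,0,0,0,0,0,0,0,0,0]' -1
python3 -m inch '[-0.015,0,0,0,-0.04,0,0,0,-0.07,0,0,0,-0.1,0,0.015,0,-0.125,0,0.03,0,-0.135,0,0.045,0,-0.135,0,0.055,0,-0.135,0,0.055,0,-0.135,0,0.055,0]'
python3 - <<'E'
from fit import *
s=state();m=camera_model('wrist');im=camera('wrist');cv2.imwrite('pics/h_wrist.png',im[:,:,::-1])
print(s['ee_pos'],s['time_s'],s['ft_force'],s['gripper_width'])
c,r,n=fit(im,m,(.5285,-.160));print(c,r,n)
A=np.arange(-180,180,.5)
p=polar(im,m,c,.118).astype(float).sum(2)
w=p[74:94].mean(0);b=w<380;print('win',[A[i] for i in np.where(np.diff(b.astype(int)))[0]])
t=top(im,m,c,.118);cv2.imwrite('pics/h118.png',t[:,:,::-1]);cv2.imwrite('pics/h107.png',top(im,m,c,.108)[:,:,::-1])
E
```

```text
time_s: 6.0
ee_pos: [0.5291, -0.1596, 0.1453]
tcp_rot: [2.2, 0.047, -2.2]
ft_force: [0.7, -0.5, 0.1]
gripper_width: 0.0857
time_s: 6.9
ee_pos: [0.4741, -0.1618, 0.2796]
tcp_rot: [2.199, 0.047, -2.201]
ft_force: [-0.0, 0.1, -0.1]
gripper_width: 0.0853
[ 0.47408422 -0.16184461  0.27956983] 6.9 [-0.01286898  0.11917811 -0.07756777] 0.08527360398630103
[ 0.52840279 -0.16026134] 0.055652254337186784 152
win [np.float64(-177.0), np.float64(-121.5), np.float64(-27.5), np.float64(32.0)]
```

View pics/h118.png

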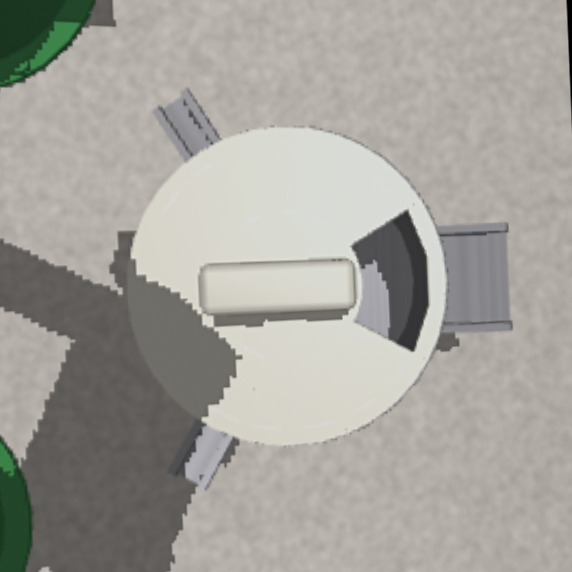

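View pics/h107.png

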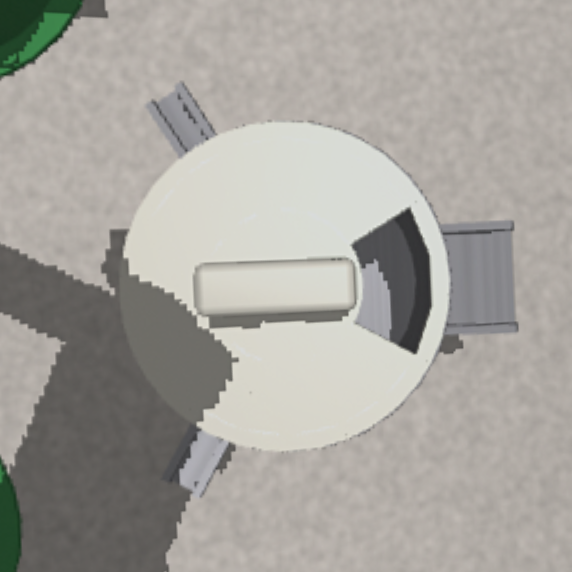

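Window spans -27.5 to 32.0°, so its middle is at 2.25°. The spout is at about 2.3° from its tip corners, and 1.7° from the slope of its tip edge. The robot is clear of everything, so I'm handing in.

```bash
python3 -c "
from rig import *;print(state()['ft_force'],state()['gripper_width']);print(job_done())"
```

```text
[-0.05878117 -0.36844535 -0.30947293] 0.08590438603938845
the job is handed in; nothing more can be done
None
```

I turned the large steel dispenser's white cap about 48° clockwise by its bar. I then let go, raised the arm clear and handed the job in at about 7 s of the 29 s allowed.

- **Alignment:** after release, the middle of the window was at 2.25°. The spout was at about 2.3° from its tip corners and 1.7° from the slope of its tip edge. They agree to within about half a degree.
- **Robot clear:** the gripper was open and the force on the tool was near zero. The highest reading I saw was about 6.5 N, while gripping the bar.
- **Other parts:** I did not touch the small dispenser or the green and yellow look-alikes. I took no further picture of them after the turn.
- **Readings that disagreed:** the first scene and side estimates of the cap's axis differed by up to about 7 mm. The wrist camera's fits agreed to within 1 mm, so I used those.

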